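# Build the insulator in the test slide and hold it at the notch

### The job

Build up the three-piece ceramic insulator squarely between the four posts of the spring-return test slide: first the spool, then the small ring, then the cap with its brass stud up. Then take the slide's upright handle and move the carriage along the rail until you feel the ball drop into its notch, not on to the far stop, and finish there: still gripping the handle, holding the carriage still at the notch (the spring pulls it back if you let go). Leave the other things on the bench where they are.

Things in the scene. Friction and masses are not known exactly. Their poses are not given: they have to be found in the camera images.
- slide_base: the fixed test slide: a plywood board 130 (x) x 340 (y) x 12 mm with two steel guide rails along its y axis, end blocks 34 mm high. Origin at the centre of the underside of the board; its x axis points away from the robot (roughly), z up. It stands in varying places, turned up to 0.25 rad.
- carriage (a joint): travel (m) of the carriage along the board's +y: 0 at the home stop, where it starts and a spring keeps it, 0.17 at the far stop. Its centre is at board x 0, y = -0.085 + travel. 5.6 N start it from home, 0.2 N more per 10 mm. The ball notch lies between 0.105 and 0.145, different each time, in line with the brass tip of the grey probe head on the far side of the board.
- detent_ball (a joint): drop (m) of the sprung 16 mm ball under the carriage's centre, on a brass track: about 0.0004 on the flat, 0.0041 in the middle of the notch, a gap 12 mm wide; over 0.002 within 1.5 mm of the middle. From 6 mm before the middle the push needed falls steadily, by about 4 N in all; at the middle it jumps up by about 8 N. The ball alone does not hold the carriage: let go, it springs home.
- pocket (a point): centre of the pocket floor, a black disc 50 mm dia, 56 mm above the bench, 12 above the carriage plate (84 x 84). Axes as the board's. Four steel posts 8 mm dia, centres at x, y = +-21.6 mm, leave a round space 53 mm dia and rise 64 mm above the floor, tapered over the last 8. The 35 mm gaps between posts, on all four sides, let in fingers closing along the board's x or y.
- handle_grip (a point): point to pinch on the upright black handle, a block 24 (x) x 14 (y) mm reaching from 44 to 110 mm above the bench, on an arm of the carriage, 85 mm from the pocket's centre on the robot's side (board -x); it moves with the carriage. The point is on the handle's axis, 92 mm above the bench, 18 mm below its top; axes as the board's. Pinch it from above, fingers closing along the board's y.
- spool: white ceramic spool, 50 mm dia x 30 mm tall, with a narrower 40 mm waist at 10 to 20 mm; about 110 g. Origin at the centre of its underside, z up. Starts standing on the bench; goes lowest, its origin on the pocket's floor.
- spacer: small white ceramic ring, 50 mm outside, 24 mm hole, 14 mm thick; about 60 g. Origin at the centre of its underside. Starts flat on the bench; goes second, its origin 30 mm above the pocket's floor.
- cap: white ceramic disc 50 mm dia x 12 mm with a brass stud 12 mm dia standing 10 mm above its top; about 60 g. Origin at the centre of the disc's underside, z towards the stud. Starts flat on the bench, stud up; goes on top, its origin 44 mm above the pocket's floor.
- valve: bystander: a glass radio valve standing on its black base, 42 dia x 97 tall (mm). Origin at the centre of its underside.
- coil: bystander: a copper coil on a cardboard former, lying on a wooden foot 100 x 45, 45 tall (mm). Origin at the centre of its underside.
- dial_knob: bystander: a small black knob with a 36 dia skirt, 22 tall, standing (mm). Origin at the centre of its underside.
- tall_insulator: bystander: a slim ribbed ceramic post insulator, 36 dia x 55 tall, standing (mm). Origin at the centre of its underside.
- screwdriver: bystander: a screwdriver with a black handle, 190 long, lying (mm). Origin at the centre of its underside.
- screw_jar: bystander: a glass jar with a steel lid, 56 dia x 75 tall, standing (mm). Origin at the centre of its underside.

How it is judged:
On the way, in this order (a step that is already met when the one before it is completed fails the run):
1. the spool stands squarely in the pocket (horizontal distance between spool and pocket below 0.0035 m and z of spool in the frame of pocket between -0.003 and 0.003 m and angle between spool's own z axis and vertical below 0.08 rad), for 0.2 s.
2. the ring lies squarely on the spool (all of step 1 and horizontal distance between spacer and pocket below 0.0035 m and z of spacer in the frame of pocket between 0.027 and 0.033 m and angle between spacer's own z axis and vertical below 0.08 rad), for 0.2 s.
3. the cap lies squarely on the ring, stud up (all of step 2 and horizontal distance between cap and pocket below 0.0035 m and z of cap in the frame of pocket between 0.041 and 0.047 m and angle between cap's own z axis and vertical below 0.08 rad), for 0.2 s.
4. the carriage is moved until the ball drops into the notch (all of step 3 and value of joint detent_ball above 0.002 m and value of joint carriage above 0.09 m), for 0.2 s.
At the end, for the whole second after the job is handed in: Spool, ring, cap stacked in order in the pocket, each within 3.5 mm of its axis, 3 mm of its height, upright within 0.08 rad, untouched; the ball over 2 mm down in the notch, the carriage still, the fingers on its handle with over 1.5 N (all of step 4 and contact force between the fingers and carriage_c0 above 1.5 N and velocity of joint carriage between -0.005 and 0.005 m/s and contact force between the fingers and spool below 0.1 N and contact force between the fingers and spacer below 0.1 N and contact force between the fingers and cap below 0.1 N); the arm keeps its last pose, push and grip.
It fails at once if the carriage is run on to the far stop (value of joint carriage above 0.166 m).
It fails at once if a bystander is shifted by more than 30 mm (distance of any of valve, coil, dial_knob, tall_insulator, screwdriver, screw_jar from where it was at the start of the episode above 0.03 m).
It also fails if it takes over 70 s, if anything falls off the work surface, if the arm or the gripper's body presses on something with over 40 N, if the wrist force passes 120 N, or if a joint passes its speed limit or range.

### The arm

A 6-joint arm with a two-finger parallel gripper is mounted at the origin on the work surface. World frame = base frame: x ahead of the robot, y to its left, z up, the work surface at z = 0. Lengths are in m, angles in rad, forces in N, time in s.
With the tool pointing down it reaches from about 0.3 to 0.875 m from the base axis. Payload 4.2 kg.
Tool frame: the origin (TCP) lies on the centre line of the jaws, within the pads' length; the fingertips stand ahead of it and the grasp point (between the pads) lies 2 mm behind it (manip.tip_extent is the z of the fingertips in the tool frame, in m); z points along the fingers, y is the direction in which the jaws open and shut (so a half turn about z gives the same grasp; the last joint's range is limited). The gripper opens to 85 mm and grips with 20 to 120 N. Pads are 22 mm wide; open, the fingers measure 114 mm over their backs; the gripper's body (76 mm by 85 mm) begins 54 mm behind the grasp point. The pads swing forward as they close: fully open they stand 13 mm farther back than shut.
Start: joints at [-0.02, 0.32, 1.565, -0, 1.257, -0.02], TCP at [0.575, 0, 0.248] pointing down, gripper open.
Joint ranges: [-3.11, 3.11], [-0.84, 2.01], [0.21, 2.61], [-1.34, 4.49], [0.05, 2.63], [-2.56, 2.56]. Speed limits (rad/s): [2.57, 2.57, 3.14, 3.14, 3.14, 3.14].

### API

Orientations are given as a rotation vector (axis times angle).
In Python, from cell import manip gives the robot as it stands. Calls block until the motion is done:
- manip.goto(position, orientation): joint-space move of the TCP to a pose.
- manip.move_straight(position, vel=0.15, attitude=None, contact_N=None): straight line of the TCP; attitude=None keeps the orientation; vel is the mean speed in m/s. With contact_N (N) it stops when the force on the tool has changed by that much, and returns True; else False.
- manip.set_joints(angles): joint-space move.
- manip.gripper_to(opening, force=None): opening from 0.0 (shut) to 1.0 (fully open); force is the grip in N (None keeps the last); returns when the fingers have stopped.
- manip.hold(seconds).
- manip.solve_ik(position, orientation): joint angles nearest the present ones, or None.
- manip.read_camera(name): name is "scene" or "side" or "wrist"; returns a dict with "pixels" (480x640x3 uint8, blue, green, red), "fx", "fy", "cx", "cy" (pixels), "rvec" (rotation vector, rad) and "tvec" (3), from world to camera coordinates, as OpenCV has them. Camera axes: x right, y down, z forward; pixel columns grow to the right and rows downward; lengths in m; the calibration is good to about 2 mm. A picture is of the moment at which its call begins. There is no depth.
A pose or a line that the arm cannot do raises manip.PlanningError and nothing moves.
- manip.hand_in(): hands the job in, once; it reports no verdict.
Readings, each from a call of its own:
- manip.get_time(): time.
- manip.get_joint_positions(): joint angles.
- manip.get_joint_velocities(): joint speeds.
- manip.get_joint_torque(): joint torques, N m.
- manip.get_tcp_pos(): TCP position.
- manip.get_tcp_rot(): TCP orientation.
- manip.get_contact_force(): force on the tool from outside, world axes, zero at the start.
- manip.get_moment(): the same for the moment, N m.
- manip.get_grip_width(): opening from 0.0 (shut) to 1.0 (fully open).
Only numpy, scipy, OpenCV 4.12 (cv2) and the standard library are available. Lean on these libraries where they do the work, as an engineer would, in place of code of your own. Each camera call takes 0.05 s, during which the arm holds its last target. There are 200 camera calls.

## Working session

There is one attempt and no reset: what is moved stays moved. The work goes in short steps, each a Python script; the robot and the scene stay as the last script left them, time stands still between calls to the robot, and variables do not carry over. Pictures are saved under pics/ and viewed, about 8 in all and at most 12, crops included, and the job is handed in when it is done.

```bash
ls; mkdir -p pics
python3 - <<'E'
from cell import manip
import cv2,numpy as np
for n in ["scene","side","wrist"]:
    c=manip.read_camera(n); cv2.imwrite(f"pics/a_{n}.png",c["pixels"])
    R=cv2.Rodrigues(np.array(c["rvec"]))[0]; print(n,c["fx"],c["cx"],c["cy"],"campos",(-R.T@np.array(c["tvec"])).round(3),"fwd",R[2].round(2))
print(manip.get_time(),manip.tip_extent,manip.get_tcp_rot())
E
```

```text
pics
scene 474.34232544320946 317.8848540806834 241.86683048508607 campos [1.014 0.271 0.93 ] fwd [-0.48 -0.28 -0.83]
side 479.783544029 323.8194767853435 238.98657287440295 campos [ 0.267 -0.782  0.806] fwd [ 0.24  0.72 -0.65]
wrist 426.5206801032358 320.9420174146952 243.39560461179133 campos [0.575 0.078 0.372] fwd [-0.   -0.31 -0.95]
0.15 0.017 [-2.22081819e+00 -2.22075935e+00  1.38038038e-03]
```

View pics/a_scene.png

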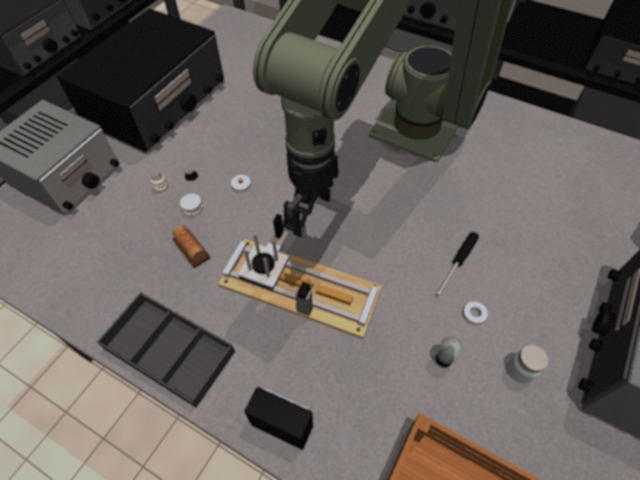

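View pics/a_side.png

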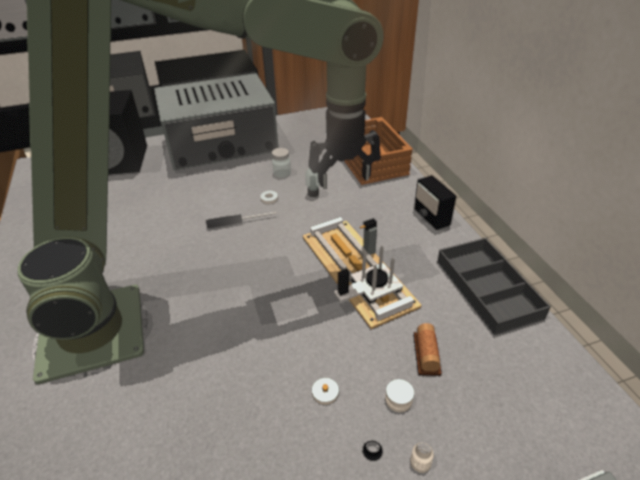

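View pics/a_wrist.png

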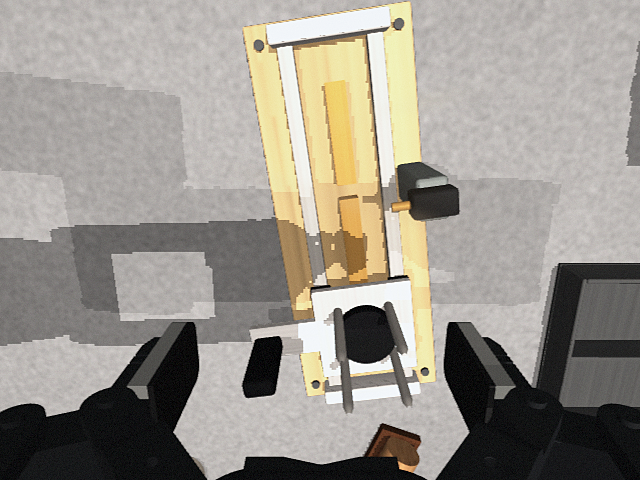

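Scene view: carriage (265,262) at the home end, cap (240,183), spool (190,204) and ring (475,312). Side view: cap (325,390), spool (400,395), ring (269,197). Wrist view: pocket disc (366,334), handle (262,365), probe tip (400,206), notch gap about (345,190).

```bash
cat > h.py <<'E'
from cell import manip
import cv2,numpy as np
def cam(n): 
    c=manip.read_camera(n); c["R"]=cv2.Rodrigues(np.array(c["rvec"],float))[0]; c["t"]=np.array(c["tvec"],float).ravel(); return c
def ray(c,uv,z):
    uv=np.atleast_2d(np.array(uv,float)); d=np.c_[(uv[:,0]-c["cx"])/c["fx"],(uv[:,1]-c["cy"])/c["fy"],np.ones(len(uv))]@c["R"]
    p=-c["R"].T@c["t"]; return (p+d*((z-p[2])/d[:,2])[:,None])[:,:2]
def rot(yaw):
    # tool down; tool y (closing) = board x turned by yaw ; tool x = board y
    R=np.array([[-np.sin(yaw),np.cos(yaw),0],[np.cos(yaw),np.sin(yaw),0],[0,0,-1.]]).T
    R=np.c_[[-np.sin(yaw),np.cos(yaw),0],[np.cos(yaw),np.sin(yaw),0],[0,0,-1.]]
    return cv2.Rodrigues(R)[0].ravel()
E
python3 - <<'E'
from h import *
S=cam("scene");D=cam("side");W=cam("wrist")
for n,s,d,z in [("cap",(240,182),(325,391),.012),("spool",(190,202),(400,391),.03),("ring",(475,311),(269,196),.014),("knob",(191,175),(373,449),.015),("tall",(158,178),(423,455),.04),("coil",(190,245),(428,347),.03),("jar",(531,362),(281,163),.04),("valve",(447,350),(312,185),.04),("drv",(455,264),(240,220),.01)]:
    print(n,ray(S,s,z).round(3),ray(D,d,z).round(3))
print("board",ray(W,[(245,27),(408,2),(304,394),(436,381)],.012).round(4).tolist())
print("plate",ray(W,[(312,290),(408,277)],.044).round(4).tolist(),"disc",ray(W,(366,334),.056).round(4),"handle",ray(W,(265,352),.11).round(4),"notch",ray(W,(345,190),.015).round(4))
print(rot(0))
E
```

```text
cap [[ 0.422 -0.306]] [[ 0.418 -0.312]]
spool [[ 0.545 -0.364]] [[ 0.542 -0.368]]
ring [[0.475 0.335]] [[0.473 0.33 ]]
knob [[ 0.466 -0.428]] [[ 0.457 -0.444]]
tall [[ 0.529 -0.475]] [[ 0.522 -0.49 ]]
coil [[ 0.645 -0.286]] [[ 0.636 -0.299]]
jar [[0.54  0.463]] [[0.543 0.448]]
valve [[0.597 0.314]] [[0.594 0.303]]
drv [[0.383 0.257]] [[0.374 0.255]]
board [[0.5169, 0.1358], [0.6403, 0.1529], [0.5581, -0.1964], [0.6891, -0.1809]]
plate [[0.5676, -0.0686], [0.6474, -0.0567]] disc [[ 0.6129 -0.1033]] handle [[ 0.5358 -0.0868]] notch [[0.5954 0.0107]]
[2.22144147 2.22144147 0.        ]
```

Run:
```python
from h import *
import pickle
out=[]
for i,s in enumerate((1,-1)):
    manip.goto([.6129,-.1045,.26],rot(.134+s*np.pi/2)); manip.hold(.3)
    c=cam("wrist"); out.append(c); print(manip.get_time(),manip.get_joint_positions(),manip.get_tcp_pos())
pickle.dump(out,open("pk.pkl","wb"))
cv2.imwrite("pics/b.png",np.hstack([cv2.resize(c["pixels"],(400,300),interpolation=cv2.INTER_AREA) for c in out]))
```

```text
2.2917 [-1.87249745e-01  3.87417025e-01  1.43167485e+00  1.45491591e-05
  1.32248010e+00 -1.89204914e+00] [ 0.61288184 -0.10441341  0.26003469]
5.2917 [-1.87343329e-01  3.87462256e-01  1.43166021e+00 -2.17048114e-05
  1.32245117e+00  1.24939284e+00] [ 0.61289013 -0.10448496  0.2600124 ]
```

View pics/b.png

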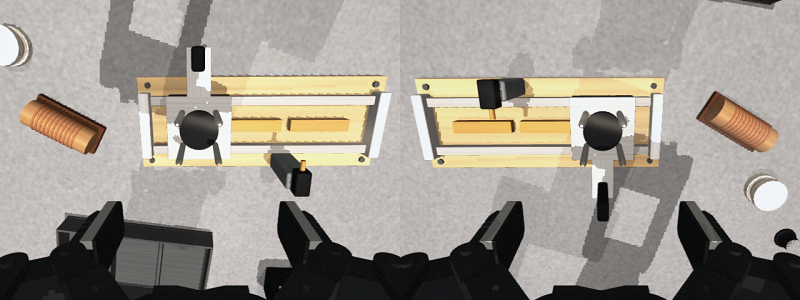

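```bash
cat >> h.py <<'E'
def disc(c,z,dark,r0=.025,guess=None,tol=.04,win=None):
    """circle centre/radius on plane z from dark/bright blob contour near guess"""
    g=cv2.cvtColor(c["pixels"],cv2.COLOR_BGR2GRAY)
    m=((g<45) if dark else (c["pixels"].min(2)>win)).astype(np.uint8)
    m=cv2.morphologyEx(m,cv2.MORPH_OPEN,cv2.getStructuringElement(cv2.MORPH_ELLIPSE,(15,15) if dark else (5,5)))
    best=None
    for k in cv2.findContours(m,cv2.RETR_EXTERNAL,cv2.CHAIN_APPROX_NONE)[0]:
        if len(k)<30: continue
        P=ray(c,k[:,0,:],z)
        for _ in range(4):
            A=np.c_[2*P,np.ones(len(P))]; x=np.linalg.lstsq(A,(P**2).sum(1),rcond=None)[0]
            r=np.sqrt(max(x[2]+x[:2]@x[:2],0)); e=abs(np.hypot(*(P-x[:2]).T)-r)
            Q=P[e<max(.0015,np.percentile(e,80))]
            if len(Q)<20: break
            P=Q
        d=np.hypot(*(x[:2]-guess))
        if d<tol and (best is None or abs(r-r0)<abs(best[1]-r0)): best=(x[:2],r,len(P),e.mean())
    return best
E
python3 - <<'E'
from h import *
import pickle
for c in pickle.load(open("pk.pkl","rb")):
    print("disc",disc(c,.056,True,guess=np.array([.613,-.104])))
    hsv=cv2.cvtColor(c["pixels"],cv2.COLOR_BGR2HSV)
    m=cv2.inRange(hsv,(15,40,120),(35,170,255)); m[350:]=0
    m=cv2.morphologyEx(m,cv2.MORPH_OPEN,np.ones((3,3)))
    k=max(cv2.findContours(cv2.morphologyEx(m,cv2.MORPH_CLOSE,np.ones((41,41))),cv2.RETR_EXTERNAL,cv2.CHAIN_APPROX_NONE)[0],key=cv2.contourArea)
    print("board",cv2.minAreaRect(ray(c,k[:,0],.012).astype(np.float32)*1000))
    t=cv2.inRange(hsv,(12,171,90),(30,255,255)); t[350:]=0
    for k in cv2.findContours(t,cv2.RETR_EXTERNAL,cv2.CHAIN_APPROX_NONE)[0]:
        if cv2.contourArea(k)>150: print("brass",cv2.boundingRect(k),ray(c,k[:,0],.016).min(0).round(4),ray(c,k[:,0],.016).max(0).round(4),hsv[tuple(k[0,0][::-1])])
c=pickle.load(open("pk.pkl","rb"))[0]["pixels"]
cv2.imwrite("pics/c.png",cv2.resize(c[90:330,200:640],(800,436)))
E
```

```text
disc (array([ 0.62420866, -0.1180368 ]), np.float64(0.010862622656121354), 53, np.float64(0.0006149650179393277))
board ((603.9140014648438, -22.700408935546875), (136.08168029785156, 338.3480224609375), 7.924561500549316)
disc (array([ 0.60937705, -0.10621104]), np.float64(0.021012891887522662), 69, np.float64(0.0006669554885531134))
board ((601.815673828125, -23.099472045898438), (129.3289337158203, 338.602783203125), 8.003523826599121)
```

View pics/c.png

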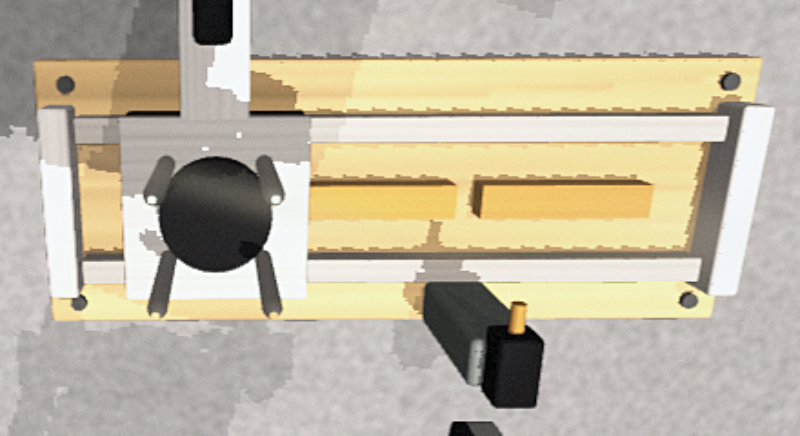

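```bash
sed -i 's/(g<45)/(g<dark)/; s/(15,15) if dark/(31,31) if dark/' h.py
python3 - <<'E'
from h import *
import pickle
for c in pickle.load(open("pk.pkl","rb")):
    for th in (60,75,90): print("disc",th,disc(c,.056,th,guess=np.array([.613,-.104])))
c=pickle.load(open("pk.pkl","rb"))[0]
B=np.array([.603,-.0229]);a=.139;R=np.array([[np.cos(a),np.sin(a)],[-np.sin(a),np.cos(a)]])
f=lambda p:R@(p-B)
print("notch",[f(ray(c,(457.5,200),z)[0]).round(4) for z in (.016,.024)], "board y; travel = y+.085 ; probe tip", f(ray(c,(200+517*.55,90+303*.55),.05)[0]))
print("screws",[ (f(ray(c,(200+x*.55,90+y*.55),.013)[0])).round(4) for x,y in((66,84),(731,81),(79,302),(688,300))])
print("posts",[ray(c,(200+x*.55,90+y*.55),.12)[0].round(4) for x,y in((152,200),(275,199),(157,316),(273,316))])
E
```

```text
disc 60 (array([ 0.61872332, -0.10842755]), np.float64(0.018735076612504887), 58, np.float64(0.0007904416012198615))
disc 75 (array([ 0.61676735, -0.10776447]), np.float64(0.020533476437588755), 69, np.float64(0.0006052222830313881))
disc 90 (array([ 0.61285905, -0.1072738 ]), np.float64(0.023984828709706987), 111, np.float64(0.0003995614265959544))
disc 60 (array([ 0.60703807, -0.10663584]), np.float64(0.019037135804960796), 59, np.float64(0.0007333619732969527))
disc 75 (array([ 0.60861066, -0.10630285]), np.float64(0.02041863512521688), 68, np.float64(0.0007055863930722516))
disc 90 (array([ 0.61086286, -0.10712111]), np.float64(0.022687298918086712), 92, np.float64(0.0005351618501298557))
notch [array([-0.0007,  0.0378]), array([-0.0024,  0.0352])] board y; travel = y+.085 ; probe tip [0.04018605 0.05363271]
screws [array([-0.0558, -0.1538]), array([-0.0559,  0.1559]), array([ 0.0519, -0.1541]), array([0.0521, 0.1553])]
posts [array([ 0.5946, -0.1309]), array([ 0.5885, -0.0886]), array([ 0.6371, -0.1244]), array([ 0.6314, -0.0825])]
```

Run:
```python
from h import *
import pickle
for c in pickle.load(open("pk.pkl","rb")):
    for th in (100,110,120): print("disc",th,disc(c,.056,th,guess=np.array([.613,-.104])))
manip.goto([.543,-.366,.15],rot(.139)); manip.hold(.3)
c=cam("wrist"); pickle.dump(c,open("sp.pkl","wb")); print(manip.get_time(),manip.get_tcp_pos())
for w in (170,200,220,235): print(w,disc(c,.03,0,guess=np.array([.543,-.366]),win=w))
cv2.imwrite("pics/d.png",c["pixels"])
```

```text
disc 100 (array([ 0.61176881, -0.10707118]), np.float64(0.02474642749736142), 163, np.float64(0.00043897969838611287))
disc 110 (array([ 0.61171845, -0.10716056]), np.float64(0.024847896355486697), 171, np.float64(0.0004791652560777995))
disc 120 (array([ 0.61159082, -0.10718999]), np.float64(0.025003185636666217), 180, np.float64(0.0004913649450164372))
disc 100 (array([ 0.61380785, -0.10695669]), np.float64(0.024817884130034894), 167, np.float64(0.0004800436701804725))
disc 110 (array([ 0.61378796, -0.10680156]), np.float64(0.024908341327075718), 174, np.float64(0.0004409646753448952))
disc 120 (array([ 0.61377892, -0.10678428]), np.float64(0.024979146826259), 178, np.float64(0.0004364599077638675))
7.3833 [ 0.54315555 -0.36580979  0.15012161]
170 None
200 (array([ 0.54374937, -0.36526144]), np.float64(0.02256642875520272), 104, np.float64(0.0005652020759765651))
220 (array([ 0.54504631, -0.36206011]), np.float64(0.019743728570513132), 78, np.float64(0.0010324506516094848))
235 (array([ 0.54486758, -0.36183292]), np.float64(0.01948747392677451), 77, np.float64(0.0010099819725120837))
```

View pics/d.png

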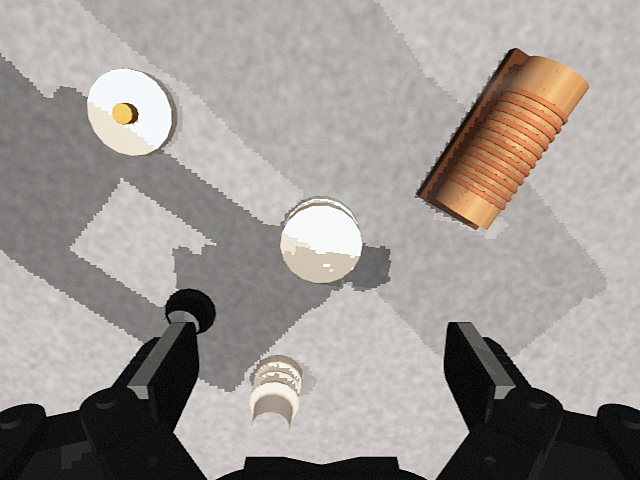

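Run:
```python
from h import *
import pickle
c=pickle.load(open("sp.pkl","rb"))
b=.001*np.array([-.139,.99])
s=ray(c,(321.3,243.5),.03)[0]-b; cp=ray(c,(130.5,112),.012)[0]-b
print("spool",s,"edge r",[np.hypot(*(ray(c,p,.03)[0]-b-s)) for p in((281,243),(362,243),(321,283),(321,204))],"cap",cp)
manip.gripper_to(.75); print(manip.get_grip_width(),manip.tip_extent)
manip.move_straight([*s,.06]); print(manip.move_straight([*s,.024],vel=.06,contact_N=6),manip.get_tcp_pos())
manip.gripper_to(0,40); print(manip.get_time(),manip.get_grip_width(),manip.tip_extent,manip.get_contact_force())
manip.move_straight([*s,.22],vel=.2); print(manip.get_contact_force(),manip.get_grip_width())
P=np.array([.6127,-.1070])
manip.goto([*P,.22],rot(.139)); manip.hold(.2)
print(manip.get_time(),manip.get_tcp_pos(),manip.get_contact_force())
cv2.imwrite("pics/e.png",manip.read_camera("wrist")["pixels"])
```

```text
spool [ 0.54411519 -0.36736   ] edge r [np.float64(0.024317041711048763), np.float64(0.02455493364227073), np.float64(0.025812277191052765), np.float64(0.02431970728159447)] cap [ 0.4221443  -0.30817049]
0.7478263139537218 0.017
False [ 0.5442642  -0.36744965  0.02397398]
9.5167 0.5671233269617303 0.017 [ 0.12977249 -0.21468579  3.43514547]
[ 0.62474584  0.48643025 -2.06233679] 0.5690329673240965
11.9 [ 0.61257239 -0.10845712  0.2199163 ] [-0.14089531  0.04545352 -1.20014262]
```

View pics/e.png

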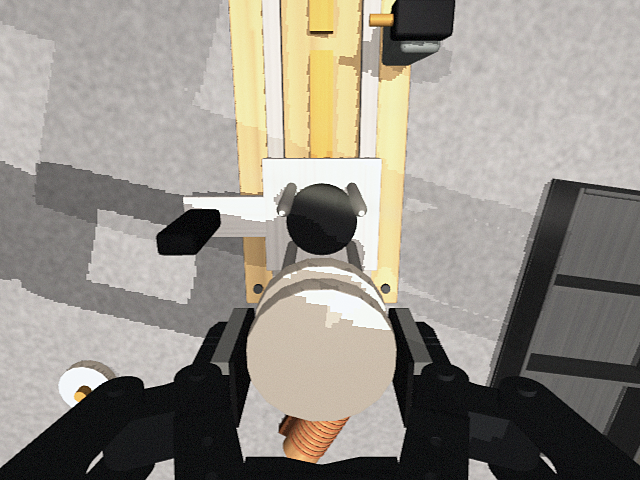

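Spool held square: its top is centred about (321,348) in the wrist view, and the pocket is visible at (322,218).

Run:
```python
from h import *
c=cam("wrist"); t=np.array(manip.get_tcp_pos()); b=.001*np.array([-.139,.99])
print("tcp",t,"spool rel tcp",ray(c,(321.5,348),t[2]+.006)[0]-t[:2])
for th in (100,110): print(disc(c,.056,th,guess=np.array([.613,-.107])))
P=np.array([.6127,-.1070])
manip.move_straight([*P,.15],vel=.15); manip.hold(.2); print(manip.get_tcp_pos(),manip.get_contact_force())
print(manip.move_straight([*P,.0805],vel=.05,contact_N=8),manip.get_tcp_pos(),manip.get_contact_force(),manip.get_time())
```

```text
tcp [ 0.61258695 -0.10810737  0.21994017] spool rel tcp [2.96525471e-05 4.84009310e-03]
(array([ 0.61293644, -0.10744002]), np.float64(0.02395585468856359), 146, np.float64(0.00030547337989981376))
(array([ 0.61265923, -0.105937  ]), np.float64(0.02490784666523943), 200, np.float64(0.0005038009552782386))
[ 0.61344298 -0.10716941  0.15136461] [-0.80985144  0.094734   -1.66140716]
False [ 0.61295757 -0.10702524  0.08080314] [-0.24066316  0.31051884 -0.4497997 ] 14.3583
```

Run:
```python
from h import *
import pickle
P=np.array([.6127,-.1070])
print(manip.move_straight([*P,.078],vel=.03,contact_N=4),manip.get_tcp_pos(),manip.get_contact_force())
manip.gripper_to(.72); manip.move_straight([*P,.22],vel=.2)
c=cam("wrist"); print(manip.get_time())
manip.goto([.474,.332,.15],rot(.139)); manip.hold(.3)
d=cam("wrist"); pickle.dump(d,open("ri.pkl","wb")); print(manip.get_time(),manip.get_tcp_pos())
cv2.imwrite("pics/f.png",np.hstack([c["pixels"][100:400,150:550],d["pixels"][90:390,120:520]]))
```

```text
False [ 0.61298299 -0.10703037  0.08066938] [-5.19083046  0.58499128 12.23094833]
15.8
17.85 [0.47426822 0.33167394 0.15004865]
```

View pics/f.png

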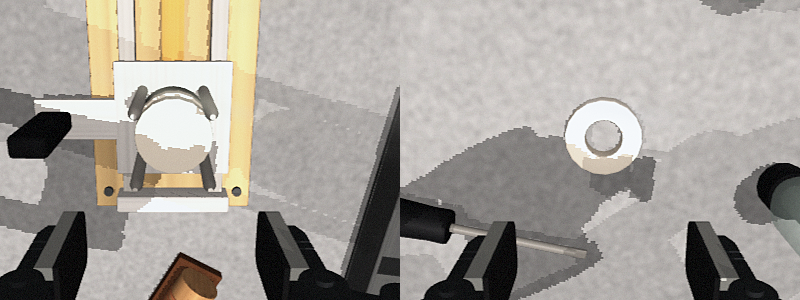

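Spool sits upright between the posts (crop about (172,135)). Ring lies at wrist pixel (324,225).

```bash
cat >> h.py <<'E'
P=np.array([.6127,-.1070]); b=.001*np.array([-.139,.99])
def pickplace(s,zg,zp,peek=None):
    manip.move_straight([*s,.05],vel=.2); print("down",manip.move_straight([*s,zg],vel=.06,contact_N=6),manip.get_tcp_pos())
    manip.gripper_to(0,40); print(manip.get_grip_width())
    manip.move_straight([*s,.22],vel=.25); print("F",manip.get_contact_force(),manip.get_grip_width())
    manip.goto([*P,.22],rot(.139)); manip.move_straight([*P,zp+.03],vel=.15); manip.hold(.1)
    print("place",manip.move_straight([*P,zp+.001],vel=.05,contact_N=6),manip.get_tcp_pos())
    print("press",manip.move_straight([*P,zp-.002],vel=.03,contact_N=4),manip.get_tcp_pos(),manip.get_contact_force(),manip.get_time())
E
python3 - <<'E'
from h import *
import pickle
c=pickle.load(open("ri.pkl","rb")); s=ray(c,(324,225.5),.014)[0]-b; print(s,[np.hypot(*(ray(c,p,.014)[0]-b-s)) for p in((285,225),(363,225),(324,186))])
pickplace(s,.019,.105)
E
```

```text
[0.47605447 0.33699194] [np.float64(0.024726565088909462), np.float64(0.02472189754869348), np.float64(0.025219056766957)]
down False [0.47608084 0.33701529 0.01879613]
0.5559871606132382
F [-0.31285741  0.20085252 -0.13259784] 0.5575568641580249
place True [ 0.61209175 -0.10694011  0.10576124]
press False [ 0.61222843 -0.10695882  0.10558895] [-6.46032798  0.43828257 17.29085333] 23.7417
```

Run:
```python
from h import *
import pickle
manip.gripper_to(.72); manip.move_straight([*P,.24],vel=.2)
c=cam("wrist")
manip.goto([.4221,-.3082,.15],rot(.139)); manip.hold(.3)
d=cam("wrist"); pickle.dump(d,open("cp.pkl","wb")); print(manip.get_time(),manip.get_tcp_pos())
cv2.imwrite("pics/g.png",np.hstack([c["pixels"][100:400,150:550],d["pixels"][90:390,120:520]]))
```

```text
26.3917 [ 0.42264515 -0.30785948  0.15011081]
```

View pics/g.png

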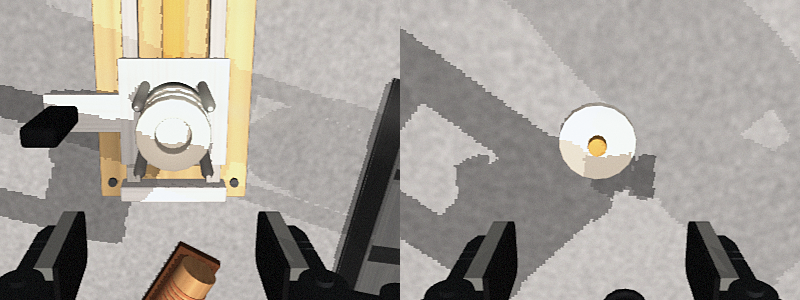

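Ring sits flat on the spool; cap is at wrist pixel (317,231), stud up.

Run:
```python
from h import *
import pickle
c=pickle.load(open("cp.pkl","rb")); s=ray(c,(317.5,231),.012)[0]-b; print(s)
pickplace(s,.019,.119)
manip.gripper_to(.72); manip.move_straight([*P,.25],vel=.2)
c=cam("wrist")
# handle view
H=P-.085*np.array([np.cos(.139),np.sin(.139)]); print("H",H)
manip.goto([*H,.235],rot(.139+np.pi/2)); manip.hold(.3)
d=cam("wrist"); pickle.dump(d,open("ha.pkl","wb")); print(manip.get_time(),manip.get_tcp_pos(),manip.get_joint_positions())
cv2.imwrite("pics/i.png",np.hstack([c["pixels"][100:400,150:550],d["pixels"][60:360,120:520]]))
```

```text
[ 0.42098812 -0.30717672]
down False [ 0.42102335 -0.3071936   0.01882313]
0.5589455466845644
F [-0.14363622 -0.33307112 -1.04322099] 0.5596196504681019
place True [ 0.61201143 -0.10680428  0.11968518]
press False [ 0.61224436 -0.10684356  0.11954796] [-6.55215256  1.192181   15.94509968] 31.5667
H [ 0.52851982 -0.11877699]
34.5167 [ 0.52860049 -0.11875918  0.23498473] [-2.42215542e-01  2.76479091e-01  1.66182148e+00 -1.95256864e-05
  1.20326010e+00 -1.95199743e+00]
```

View pics/i.png

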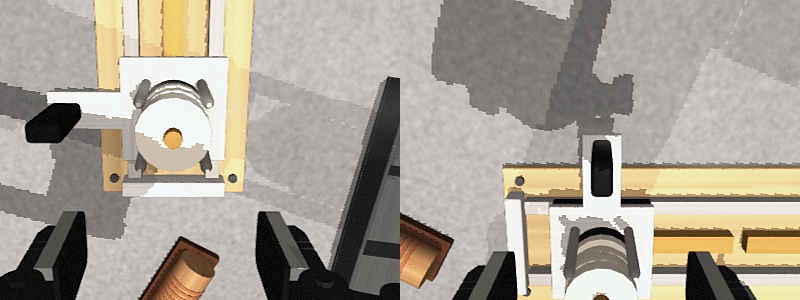

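```bash
cat >> h.py <<'E'
H=np.array([.5285,-.1188]); u=np.array([-np.sin(.139),np.cos(.139)])
def push(): return -np.dot(np.array(manip.get_contact_force())[:2],u)
def trav(): return np.dot(np.array(manip.get_tcp_pos())[:2]-H,u)
E
python3 - <<'E'
from h import *
manip.move_straight([*H,.11],vel=.15); print(manip.move_straight([*H,.09],vel=.06,contact_N=8),manip.get_tcp_pos())
manip.gripper_to(0,60); manip.hold(.1); print(manip.get_grip_width(),trav(),push(),manip.get_contact_force(),manip.get_time())
manip.move_straight([*(H+.03*u),.09],vel=.06); print(trav(),push(),manip.get_contact_force())
manip.move_straight([*(H+.106*u),.09],vel=.08); manip.hold(.2); print(trav(),push(),manip.get_contact_force(),manip.get_time())
for k in range(3):
    manip.move_straight([*(H+(.107+.001*k)*u),.09],vel=.015); print(round(trav(),5),round(push(),2),manip.get_time())
E
```

```text
False [ 0.5283057  -0.11873762  0.08960519]
0.15710625715366505 0.00030339669536893186 -2.4504206803339508 [-0.48235418  2.40680265  3.47205768] 36.575
0.028911661123894063 5.0490929368400375 [-0.33973791 -5.14579556  3.95311344]
0.10463011471682132 5.707000514460445 [-0.56998274 -5.84232218  4.84741627] 38.525
0.10545 6.1 38.775
0.10645 6.71 39.025
0.10743 7.58 39.275
```

Run:
```python
from h import *
mn=mx=push(); peak=0;q=.109
while q<.140:
    q+=.0007; manip.move_straight([*(H+q*u),.09],vel=.015); f=push(); print(round(q,4),round(trav(),5),round(f,2))
    peak=max(peak,f)
    if f<peak-1.5: mn=min(mn,f)
    if mn<peak-2 and f>mn+2: break
manip.hold(.3); print(peak,mn,trav(),push(),manip.get_time())
```

```text
0.1097 0.10807 6.52
0.1104 0.10877 6.84
0.1111 0.10947 8.08
0.1118 0.11014 7.51
0.1125 0.11087 7.57
0.1132 0.11157 7.37
0.1139 0.11227 6.85
0.1146 0.11302 7.85
0.1153 0.11377 6.98
0.116 0.11454 5.94
0.1167 0.11535 6.61
0.1174 0.11618 5.15
0.1181 0.11714 3.63
0.1188 0.11837 3.09
0.1195 0.11934 1.39
0.1202 0.11973 2.97
0.1209 0.11998 5.66
8.080497562386908 1.3862997779620365 0.11997478356065412 5.8579115103661055 43.825
```

Run:
```python
from h import *
c=cam("wrist"); s=cam("side"); t=trav(); manip.hold(.3)
print(t,trav(),push(),manip.get_grip_width(),np.abs(manip.get_joint_velocities()).max(),manip.get_time())
cv2.imwrite("pics/j.png",np.hstack([c["pixels"][150:470,120:520],cv2.resize(s["pixels"][200:330,290:450],(394,320))]))
```

```text
0.11999356303626145 0.11996681904383943 6.441380930191443 0.15857503853059854 0.002678637770007978 44.225
```

View pics/j.png

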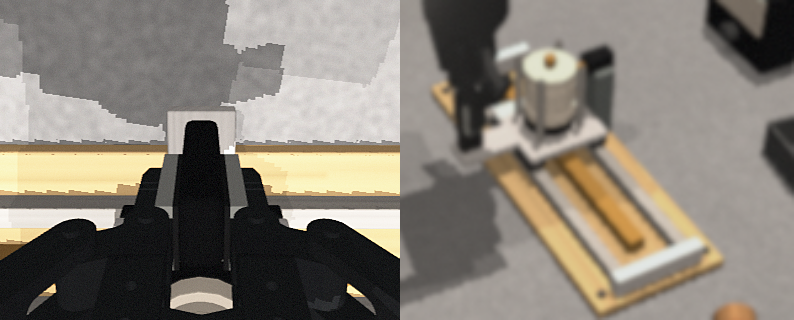

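The stack stands upright in the pocket with the stud up, about (550,65) in the side crop. The handle is pinched between the pads and the carriage is holding at the notch.

```bash
python3 -c "
from cell import manip
print(manip.hand_in(), manip.get_time())"
```

```text
the job is handed in; nothing more can be done
the job is handed in; nothing more can be done
```

I stacked the spool, ring and cap (stud up) in the pocket. Then I pinched the handle, moved the carriage to the ball notch and handed the job in at about 44 s, still gripping and holding there.

**Notch:** the push fell from about 8 N to 1.4 N, then rose to about 6 N at roughly 0.120 m of travel. That agrees with the camera estimate of the gap, 0.119–0.122 m. The carriage was still, changing by less than 0.03 mm over 0.3 s. I judged the notch from the push and the hand position, as I had no direct reading of the ball or the carriage joint.

**Stack:** the ring and cap met resistance within 1 mm of their expected heights. The spool met none until the final press, and stopped about 0.7 mm above its nominal height. The last side view shows the stack upright with the stud up.

**Checks that disagreed:**
- The two pocket views differed by 2 mm, so I used their average.
- One estimate of the held spool put it nearly 5 mm off the tool axis, yet it went in without contact.
- The arm settled up to 1.5 mm from its commanded position on one move and trailed its target by about 1.5 mm while pushing the carriage. I used the measured hand position instead.

I didn't touch the bystanders knowingly, but I didn't measure their positions again at the end.

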